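# Shut the loaded thermal cycler bay and start it

## Task

One bay of the thermal cycler is loaded with tube strips. With the fingertips, push that bay's open lid over and down until it is fully shut, then press and let go that bay's round start key. Only push from outside: keep off the hot plate under the lid, do not press any other key, and leave the idle bay's lid, the tubes and everything else on the bench as they are.

Things in the scene. Friction and masses are not known exactly. Their poses are not given: they have to be found in the camera images.
- cycler: fixed white two-bay thermal cycler, 280 (x) by 300 mm (y). Origin: centre of underside; x to its rear, y to its left seen from the robot, z up; yaw within 18 degrees. Black panel along the front rises at 22 degrees from 88 mm (x = -140 mm) to 122 mm (x = -55 mm). Deck behind at 116 mm. Bays at y = +75 (left) and -75 mm (right), each with its lid; lids 35 mm apart
- block_full: the loaded sample block, fixed: aluminium, 66 (x) by 84 (y) by 14 mm, 48 wells, three tube strips in it. It is in the left or the right bay of the cycler, differing from run to run: that bay is the loaded bay; the other holds the same block with empty wells. Origin: centre of its underside, on the deck; axes parallel to the cycler's
- strip0: loose strip of eight closed 0.2 ml tubes seated in the loaded block, 74 mm long (y), 9 mm wide, 5 mm above the block. Origin: centre of its web, on the block's top, at x = -22.5 mm in the block's frame
- strip1: loose strip of eight closed 0.2 ml tubes seated in the loaded block, 74 mm long (y), 9 mm wide, 5 mm above the block. Origin: centre of its web, on the block's top, at x = -4.5 mm in the block's frame
- strip2: loose strip of eight closed 0.2 ml tubes seated in the loaded block, 74 mm long (y), 9 mm wide, 5 mm above the block. Origin: centre of its web, on the block's top, at x = 13.5 mm in the block's frame
- lid_left (a joint): angle (rad) of the left lid (cycler y = +75 mm) about its rear hinge: 0 = fully shut, level, outer face 178 mm above the bench; 1.15 to 1.42 = open as found, standing up, leaning a little to the front. Off-white box, 115 mm wide, about 0.5 kg. Stiff hinge: it stays where it is left, takes 0.5 to 4 N near the front edge to swing shut, does not spring back
- lid_left_hinge (a point): point on the left lid's hinge line (parallel to the cycler's y), mid-width, 140 mm above the bench, 100 mm behind the cycler's origin. Axes turn with the lid: -x runs along the lid to its front edge, 150 mm away; z points out of the outer face, which lies 38 mm off the plane through the hinge line
- lid_left_push (a point): point on the outer face of the left lid, mid-width, 120 mm along the lid from the hinge line, 30 mm short of the front edge, 38 mm out. z points out of the face: to the rear and a little up while open, straight up when shut
- heater_left: hot plate of bare aluminium, 108 by 94 by 6 mm, sprung (gives 3 mm), on the underside of the left lid; not to be touched. Origin: centre of its lower face
- start_left (a joint): travel (m) of the left bay's start key along the panel's normal: 0 = up, 0.004 = fully down; springs back; 1.2 N starts it, 4 N brings it fully down
- start_left_top (a point): centre of the top of the left bay's start key: round grey key, 26 mm across, in a thin 34 mm bright bezel, the larger and outermost key on that side (112 mm left of the middle, 97.5 mm in front of the cycler's origin); its top stands 7 mm off the panel, square to it
- stop_left (a joint): travel (m) of the left bay's stop key, 0 = up, 0.004 = down; springs back. Small square grey key, 14 mm, in line with the start key, 48 mm nearer the middle of the panel
- lid_right (a joint): angle (rad) of the right lid (cycler y = -75 mm) about its rear hinge: 0 = fully shut, level, outer face 178 mm above the bench; 1.15 to 1.42 = open as found, standing up, leaning a little to the front. Off-white box, 115 mm wide, about 0.5 kg. Stiff hinge: it stays where it is left, takes 0.5 to 4 N near the front edge to swing shut, does not spring back
- lid_right_hinge (a point): point on the right lid's hinge line (parallel to the cycler's y), mid-width, 140 mm above the bench, 100 mm behind the cycler's origin. Axes turn with the lid: -x runs along the lid to its front edge, 150 mm away; z points out of the outer face, which lies 38 mm off the plane through the hinge line
- lid_right_push (a point): point on the outer face of the right lid, mid-width, 120 mm along the lid from the hinge line, 30 mm short of the front edge, 38 mm out. z points out of the face: to the rear and a little up while open, straight up when shut
- heater_right: hot plate of bare aluminium, 108 by 94 by 6 mm, sprung (gives 3 mm), on the underside of the right lid; not to be touched. Origin: centre of its lower face
- start_right (a joint): travel (m) of the right bay's start key along the panel's normal: 0 = up, 0.004 = fully down; springs back; 1.2 N starts it, 4 N brings it fully down
- start_right_top (a point): centre of the top of the right bay's start key: round grey key, 26 mm across, in a thin 34 mm bright bezel, the larger and outermost key on that side (112 mm right of the middle, 97.5 mm in front of the cycler's origin); its top stands 7 mm off the panel, square to it
- stop_right (a joint): travel (m) of the right bay's stop key, 0 = up, 0.004 = down; springs back. Small square grey key, 14 mm, in line with the start key, 48 mm nearer the middle of the panel
- tube_rack: loose blue freezer rack full of microtubes, 132 x 132 x 51 mm, left of the cycler. Origin: centre of its underside (as for all below)
- tip_box: loose pipette tip box, 122 x 82 x 64 mm, right of the cycler
- pipette: loose white micropipette lying on the bench close beside the cycler on its left, along its flank, 260 mm long along its y axis (from -120 to +140 mm), up to 30 mm high
- reagent_rack: loose small tube rack, 50 x 110 x 44 mm, close beside the cycler on its right
- bottle: loose clear bottle with white cap, 68 mm across, 170 mm high, left and rear
There are look-alikes about, which are no part of the job. Several things look just like the tube_rack: the one meant starts farthest from the robot's base.

How it is judged:
By the outcome, as a careful person would: the job done as asked, in the order asked, and still so for the second after the job is handed in, with the robot touching nothing.
It also fails if it takes over 45 s, if anything falls off the work surface, if the arm or the gripper's body presses on something with over 40 N, if the wrist force passes 120 N, or if a joint passes its speed limit or range.

## Robot

A 7-joint arm with a two-finger parallel gripper is mounted at the origin on the work surface. World frame = base frame: x ahead of the robot, y to its left, z up, the work surface at z = 0. Lengths are in m, angles in rad, forces in N, time in s.
With the tool pointing down it reaches from about 0.35 to 0.9 m from the base axis. Payload 19.9 kg.
Tool frame: the origin (TCP) lies on the mounting face of the last link; the fingertips stand 173 mm ahead of it and the grasp point (between the pads) lies 155 mm ahead of it; z points along the fingers, y is the line along which they close (so a half turn about z gives the same grasp; the last joint's range is limited). The gripper opens to 85 mm and grips with 20 to 120 N. Pads are 22 mm wide; open, the fingers measure 114 mm over their backs; the gripper's body (76 mm by 85 mm) begins 54 mm behind the grasp point. The pads swing forward as they close: fully open they stand 13 mm farther back than shut.
Start: joints at [-1.339, 0.417, -0.01, 1.614, 0.005, 1.111, -0.053], TCP at [0.169, 0.602, 0.405] pointing down, gripper open.
Joint ranges: [-2.81, 2.81], [-0.39, 2.02], [-1.27, 1.25], [0.06, 2.57], [-1.19, 4.33], [0.19, 2], [-2.82, 2.82]. Speed limits (rad/s): [1.89, 1.89, 2.39, 2.39, 3.01, 3.01, 3.01].

## Interface

Orientations are given as a unit quaternion [x, y, z, w].
In Python, from station import bot gives the robot as it stands. The module is installed in compiled form; this text tells all that it offers.
- The arm moves only by the tool jog_arm, never from a script. Its argument "deltas" is text: rows parted by semicolons, each of 7 numbers parted by spaces: the shift along the world's x, y, z in units of 2 cm (1.0 is 2 cm), then the turn, a rotation vector about the world's x, y, z in units of 2 pi rad (1.0 is 2 pi rad), then the opening, from -1 (shut) to 1 (fully open). A call has 1 to 12 rows; each row shifts and turns the commanded pose from where the row before left it; what a row does not reach is not made up. A row lasts 1/8 s, in which the tool goes at most 62.5 mm and 10.7 degrees, less where a joint would pass 70% of its speed; a pose out of reach is approached as far as the arm can. A call with a number of a shift or a turn outside -1 to 1 is refused whole. A call with a gripper value outside its range is refused whole. The fingers move at their own pace and stop on an object; the grip force is fixed at half the most. Time passes only in rows, so rows that do not move let the fingers close. It gives the time, the measured TCP pose, the force, the opening and the grip force at its end, in the units of the state.
- bot.sense(): the state, without advancing time (a new reading comes with each control period).
- bot.grab_frame(name): name is "scene" or "top" or "wrist"; returns a dict with "color" (384x512x3 uint8, red, green, blue), "intrinsics" (3x3 intrinsics, pixels), "dist" ([k1, k2, p1, p2, k3] as OpenCV has them; the pictures are not rectified), "xyz" and "orientation" of the camera in the world. Camera axes: x right, y down, z forward; pixel columns grow to the right and rows downward; lengths in m; the calibration is good to about 2 mm. A picture is of the moment at which its call begins. There is no depth.
- bot.hand_in(): hands the job in; it is judged then, once.
The state is a dict: "time": time; "joint_pos": joint angles; "qvel": joint speeds; "tau": joint torques, N m; "ee_pos": TCP position; "tool_rot": TCP orientation; "wrist_force": force on the tool from outside, world axes, zero at the start; "torque": the same for the moment, N m; "width": opening from 0.0 (shut) to 1.0 (fully open); "grasp_force": force on a finger pad.
Only numpy, scipy, OpenCV 4.12 (cv2) and the standard library are available. Lean on these libraries where they do the work, as an engineer would, in place of code of your own. Each camera call takes 0.05 s, during which the arm holds its last target. There are 200 camera calls.

## Working session

There is one attempt and no reset: what is moved stays moved. The work goes in short steps, Python scripts to look and compute and a tool call to move; the robot and the scene stay as the last step left them, time stands still between calls to the robot, and variables do not carry over. Pictures are saved under pics/ and viewed, at most 10 in all, crops included, and the job is handed in when it is done.

Besides the shell and the picture viewer there is one more tool, called after "Request:" as name(argument=value, ...) on one line, values as JSON. jog_arm: Moves the arm, as the interface text tells. Its arguments: {"type":"object","properties":{"deltas":{"type":"string"}},"required":["deltas"]}

```bash
mkdir -p pics; python3 - <<'E'
from station import bot
import cv2,json,numpy as np
for n in("scene","top"):
    f=bot.grab_frame(n)
    cv2.imwrite(f"pics/{n}0.png",cv2.resize(f["color"][:,:,::-1],(800,600),interpolation=cv2.INTER_CUBIC))
    cv2.imwrite(f"pics/raw_{n}0.png",f["color"][:,:,::-1])
    json.dump({k:np.array(f[k]).tolist() for k in("intrinsics","dist","xyz","orientation")},open(f"{n}.json","w"))
    print(n,f["xyz"],f["orientation"])
print(bot.sense())
E
```

```text
scene [1.40957394 0.19987744 1.11678411] [ 0.57456249  0.72911913 -0.29050687 -0.23209694]
top [0.41651943 0.01287372 1.16273859] [-0.70608624  0.70700806 -0.03523358  0.01845037]
{'time': 0.1, 'joint_pos': array([-1.33852564,  0.4178931 , -0.01031706,  1.61413071,  0.00471054,
        1.11070419, -0.05301991]), 'qvel': array([ 0.00055188, -0.00160031, -0.00070934, -0.0013149 , -0.00015317,
        0.00212734, -0.0001962 ]), 'tau': array([ 2.86652401e-03, -8.65819502e+01,  6.79914784e-01, -4.35636234e+01,
        1.90702389e-02,  4.92146894e-03, -8.53997858e-05]), 'ee_pos': array([0.1689308 , 0.60160118, 0.40412885]), 'tool_rot': array([ 1.36455425e-01,  9.90646056e-01, -5.54985003e-04, -3.08962396e-05]), 'wrist_force': array([-0.70453601,  0.26050397, -0.40197929]), 'torque': array([ 0.01192538, -0.03875175, -0.01074927]), 'grasp_force': 0.0, 'width': 0.9935961217405357}
```

View pics/scene0.png

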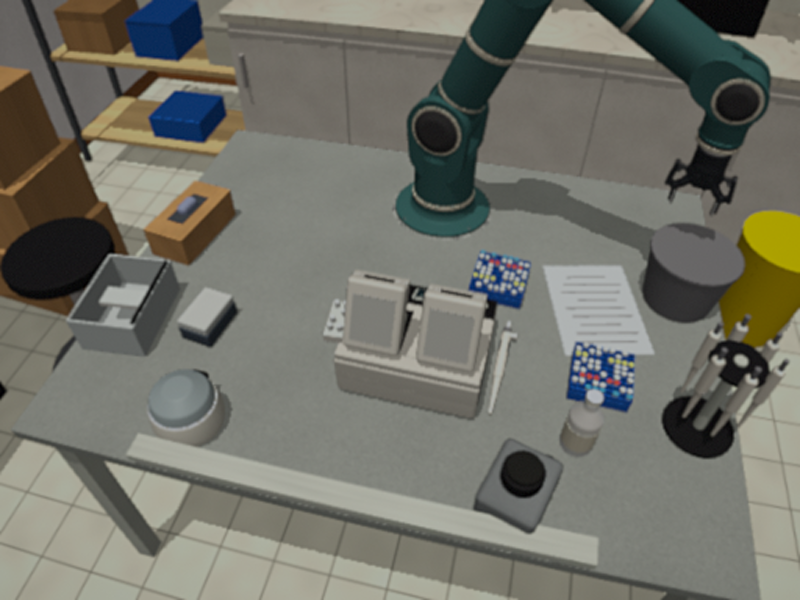

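View pics/top0.png

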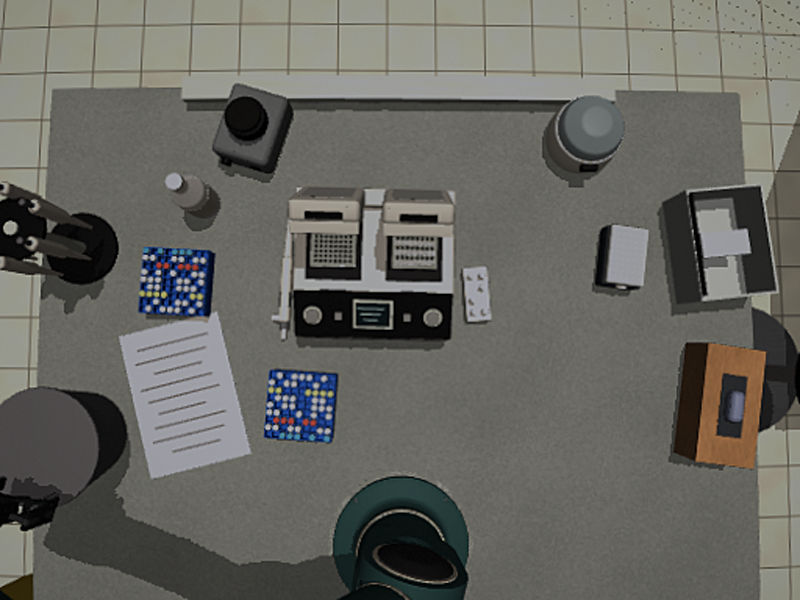

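The top view shows the cycler's left bay block at (333,248), right bay block at (413,250), start keys at (312,316) and (432,317), and stop keys at (338,316) and (406,317). Only the loaded bay's key is wanted. The right block looks striped, as tube strips would, so I'll check it in one close crop.

```bash
python3 - <<'E'
import cv2
a=cv2.imread("pics/raw_top0.png")[115:222,175:305]
cv2.imwrite("pics/crop.png",cv2.resize(a,None,fx=5.5,fy=5.5,interpolation=cv2.INTER_CUBIC))
E
```

```text
(no output)
```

View pics/crop.png

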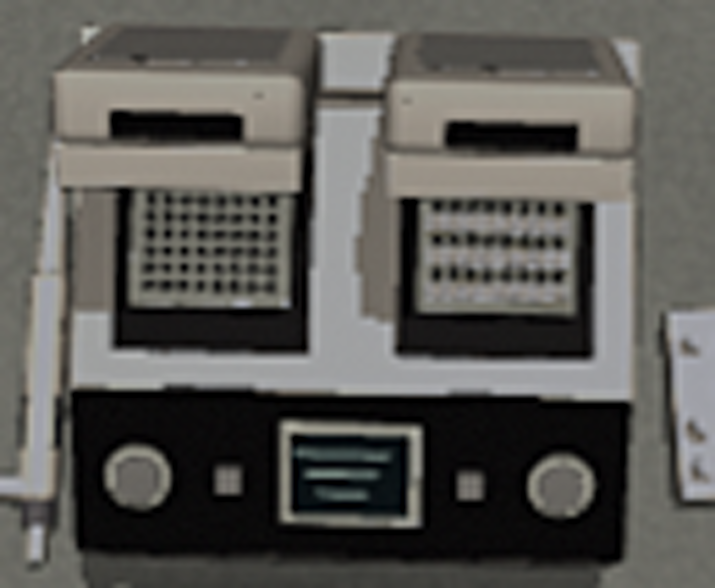

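The right bay is the loaded one: it shows three white strip rows at crop (498,210–280). The left bay shows plain wells. The target is the right lid and its start key at crop (561,486). Next I fit the cycler pose and lid angles.

```bash
cat > h.py <<'E'
import json,cv2,numpy as np
from scipy.optimize import least_squares
from scipy.spatial.transform import Rotation as R
def proj(n,P):
    c=json.load(open(n+".json")); Rm=R.from_quat(c["orientation"]).as_matrix().T
    return cv2.projectPoints(np.array(P,float),cv2.Rodrigues(Rm)[0],-Rm@np.array(c["xyz"]),np.array(c["intrinsics"]),np.array(c["dist"]))[0][:,0]
def lid(th,side,p): # lid frame -> cycler
    x,y,z=p; c,s=np.cos(th),np.sin(th)
    # shut: -x forward, z up; open: -x up, z rear
    return [.1+c*x+s*z, side*.075+y, .14-s*x+c*z]
E
python3 - <<'E'
from h import *
cr=lambda u,v:(175+(u+.5)/5.5-.5,115+(v+.5)/5.5-.5); sc=lambda u,v:((u+.5)*.64-.5,(v+.5)*.64-.5)
k=[-.0975,.1127]; T=[]
T+=[("top",(-.14,.15,.088),cr(78,548)),("top",(-.14,-.15,.088),cr(622,560)),("top",(-.055,.15,.122),cr(72,392)),("top",(-.055,-.15,.122),cr(629,402)),
("top",(k[0],.112,k[1]),cr(138,477)),("top",(k[0],-.112,k[1]),cr(561,486)),("top",(k[0],.064,k[1]-.001),cr(228,480)),("top",(k[0],-.064,k[1]-.001),cr(470,486)),
("scene",(.14,-.15,0),sc(337,389)),("scene",(.14,.15,0),sc(475,413))]
L=[("top",1,(-.15,.0575,.038),cr(57,72)),("top",1,(-.15,-.0575,.038),cr(305,78)),("top",-1,(-.15,.0575,.038),cr(388,80)),("top",-1,(-.15,-.0575,.038),cr(636,88)),
("scene",-1,(-.15,-.0575,.038),sc(350,274)),("scene",-1,(-.15,.0575,.038),sc(409,282)),("scene",1,(-.15,-.0575,.038),sc(425,289)),("scene",1,(-.15,.0575,.038),sc(487,297))]
def f(q):
    Rz=R.from_euler('z',q[2]).as_matrix(); o=np.array([q[0],q[1],0]); r=[]
    for n,p,u in T: r.append(proj(n,[Rz@p+o])[0]-u)
    for n,s,p,u in L: r.append(proj(n,[Rz@lid(q[3] if s>0 else q[4],s,p)+o])[0]-u)
    return np.ravel(r)
s=least_squares(f,[.7,0,0,1.25,1.25],loss="soft_l1"); q=s.x
print(q); print(f(q).reshape(-1,2).round(1))
Rz=R.from_euler('z',q[2]).as_matrix(); o=np.array([q[0],q[1],0]); W=lambda p:(Rz@p+o).round(4)
for n,p in dict(key=(k[0],-.112,k[1]),push=lid(q[4],-1,(-.12,0,.038)),edge=lid(q[4],-1,(-.15,0,.038)),shut=lid(0,-1,(-.12,0,.038))).items(): print(n,W(p))
np.save("q.npy",q)
E
```

```text
[ 0.55327323  0.04990517 -0.01666231  1.14952874  1.13875065]
[[-1.5  1.8]
 [ 1.   1.1]
 [-1.6  0.6]
 [ 1.2  0.4]
 [-0.4  0.2]
 [ 0.  -0.2]
 [-0.1 -0.1]
 [ 0.  -0.5]
 [-0.1  2.6]
 [-0.8  6.4]
 [-2.6  0.8]
 [-0.5  0.5]
 [-1.3  1.1]
 [ 0.6  0.6]
 [-2.2  1.9]
 [-2.1  3.9]
 [-0.7  1.9]
 [-0.9  4.2]]
key [ 0.4539 -0.0605  0.1127]
push [ 0.6363 -0.0265  0.2649]
edge [ 0.6237 -0.0263  0.2921]
shut [ 0.532  -0.0248  0.178 ]
```

Request:
jog_arm(deltas="0.2 -0.5 1 0 0 0 -1;0.5 -1 1 0 0 0 -1;0.8 -1 1 0 0 0 -1;0.8 -1 1 0 0 0 -1;0.8 -1 1 0 0 0 -1;0.8 -1 1 0 0 0 -1;0.8 -1 0 0 0 0 -1;0.8 -1 0 0 0 0 -1;0.8 -1 0 0 0 0 -1;0.8 -1 0 0 0 0 -1;0.8 -1 0 0 0 0 -1;0.8 -1 0 0 0 0 -1")

```text
time: 1.6
ee_pos: [0.3434, 0.3701, 0.526]
tool_rot: [0.137, 0.991, 0.001, 0.0]
wrist_force: [0.3, 1.3, -0.7]
width: -0.002
grasp_force: 0.0
```

Request:
jog_arm(deltas="0.9 -1 0 0 0 0 -1;0.9 -1 0 0 0 0 -1;0.9 -1 0 0 0 0 -1;0.9 -1 0 0 0 0 -1;0.9 -1 0 0 0 0 -1;0.9 -1 0 0 0 0 -1;0.9 -1 0 0 0 0 -1;0.9 -1 0 0 0 0 -1;0.9 -1 0 0 0 0 -1;0.9 -1 0 0 0 0 -1;0.9 -1 0 0 0 0 -1;0.9 -1 0 0 0 0 -1")

```text
time: 3.1
ee_pos: [0.5591, 0.1302, 0.5261]
tool_rot: [0.137, 0.991, 0.001, 0.0]
wrist_force: [-1.5, 0.8, -0.1]
width: 0.001
grasp_force: 0.0
```

Request:
jog_arm(deltas="0.9 -1 0 0 0 0.02 -1;0.9 -1 0 0 0 0.021 -1;0.9 -1 0 0 0 0 -1;0.9 -1 0 0 0 0 -1;0.9 -1 0 0 0 0 -1;0.9 -1 0 0 0 0 -1;0.9 -1 0 0 0 0 -1;0.9 -0.9 0 0 0 0 -1;0 0 0 0 0 0 -1")

```text
time: 4.22
ee_pos: [0.703, -0.0285, 0.5254]
tool_rot: [0.009, 1.0, -0.0, 0.0]
wrist_force: [-0.1, -0.7, -0.7]
width: 0.001
grasp_force: 0.0
```

```bash
python3 - <<'E'
from station import bot
import cv2,numpy as np
s=bot.sense();print(s["ee_pos"],s["tool_rot"],s["wrist_force"],s["joint_pos"])
f=bot.grab_frame("scene")["color"][140:280,170:370,::-1]
cv2.imwrite("pics/s1.png",cv2.resize(f,(800,560),interpolation=cv2.INTER_CUBIC))
E
```

```text
[ 0.70299689 -0.02845455  0.52544699] [ 9.30663243e-03  9.99956657e-01 -2.52503567e-04  8.88986460e-05] [-0.10030896 -0.68461536 -0.69790573] [-0.26895032  0.52042914  0.42939114  1.23857468 -0.21028262  1.42562159
  1.69219647]
```

View pics/s1.png

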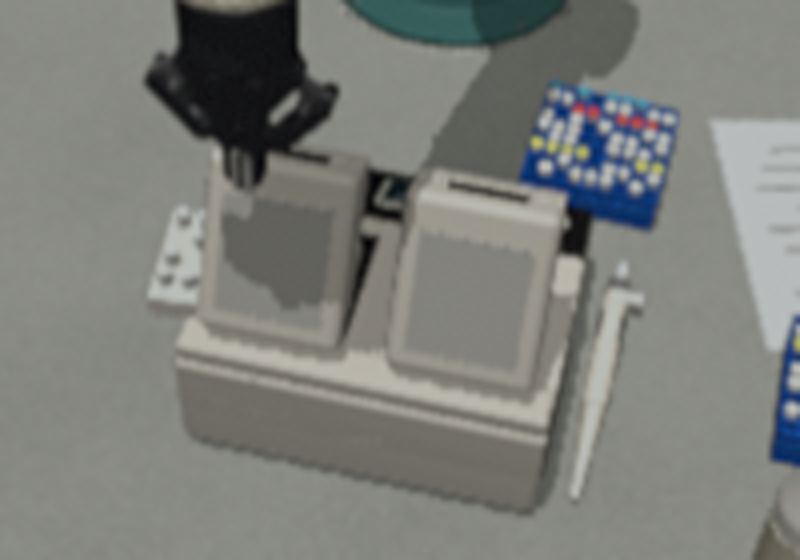

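The shut gripper is above and behind the right lid, with the fingertips at crop (245,182) and clear of it. I'll check the calibration by projecting the fingertip and the lid model.

```bash
python3 - <<'E'
from h import *
q=np.load("q.npy");Rz=R.from_euler('z',q[2]).as_matrix(); o=np.array([q[0],q[1],0])
P=[(.703,-.0285,.3525)]+[Rz@p+o for p in [lid(q[4],-1,(-.15,-.0575,.038)),lid(q[4],-1,(-.15,.0575,.038)),(.14,-.15,.116),(.14,.15,.116),(.14,-.15,0),(.14,.15,0)]]
print(((proj("scene",P)-[170,140])*4).round())
for th in np.arange(1.2,-.01,-.1): print(round(th,1),(Rz@lid(th,-1,(-.12,0,.038))+o).round(3))
E
```

```text
[[246. 180.]
 [206. 148.]
 [358. 177.]
 [172. 361.]
 [547. 440.]
 [181. 445.]
 [532. 522.]]
1.2 [ 0.644 -0.027  0.266]
1.1 [ 0.631 -0.026  0.264]
1.0 [ 0.619 -0.026  0.262]
0.9 [ 0.607 -0.026  0.258]
0.8 [ 0.596 -0.026  0.253]
0.7 [ 0.585 -0.026  0.246]
0.6 [ 0.574 -0.025  0.239]
0.5 [ 0.565 -0.025  0.231]
0.4 [ 0.556 -0.025  0.222]
0.3 [ 0.549 -0.025  0.212]
0.2 [ 0.542 -0.025  0.201]
0.1 [ 0.536 -0.025  0.19 ]
-0.0 [ 0.532 -0.025  0.178]
```

Model and image agree within 1–2 px. Descend behind the lid, approach, then sweep.

Request:
jog_arm(deltas="0 0 -1 0 0 0 -1;0 0 -1 0 0 0 -1;0 0 -1 0 0 0 -1;0 0 -1 0 0 0 -1;0 0 -0.6 0 0 0 -1;0 0 0 0 0 0 -1;-0.7 0 0 0 0 0 -1;-0.7 0 0 0 0 0 -1;-0.5 0 0 0 0 0 -1;-0.5 0 0 0 0 0 -1;-0.4 0 0 0 0 0 -1")

```text
time: 5.65
ee_pos: [0.6466, -0.0263, 0.433]
tool_rot: [0.008, 1.0, -0.0, 0.0]
wrist_force: [4.4, 0.2, -0.2]
width: 0.001
grasp_force: 1.5
```

Request:
jog_arm(deltas="-0.5 0 -0.1 0 0 0 -1;-0.5 0 -0.1 0 0 0 -1;-0.5 0 -0.15 0 0 0 -1;-0.5 0 -0.2 0 0 0 -1;-0.5 0 -0.25 0 0 0 -1;-0.5 0 -0.3 0 0 0 -1;-0.45 0 -0.3 0 0 0 -1;-0.45 0 -0.35 0 0 0 -1")

```text
time: 6.65
ee_pos: [0.5683, -0.0264, 0.3972]
tool_rot: [0.008, 1.0, -0.0, -0.0]
wrist_force: [2.4, -0.3, 1.2]
width: 0.001
grasp_force: 0.8
```

Request:
jog_arm(deltas="-0.3 0 -0.4 0 0 0 -1;-0.3 0 -0.45 0 0 0 -1;-0.3 0 -0.5 0 0 0 -1;-0.2 0 -0.5 0 0 0 -1;-0.15 0 -0.4 0 0 0 -1;0 0 -0.1 0 0 0 -1;0 0 0 0 0 0 -1")

```text
time: 7.52
ee_pos: [0.5437, -0.0264, 0.3513]
tool_rot: [0.008, 1.0, 0.0, -0.0]
wrist_force: [-14.3, 1.0, 25.0]
width: 0.001
grasp_force: 12.3
```

Request:
jog_arm(deltas="0 0 0.5 0 0 0 -1;0 0 1 0 0 0 -1;-1 0 1 0 0 0 -1;-1 0 1 0 0 0 -1;-1 -0.2 0 0 0.02 0 -1;-1 -0.5 0 0 0.02 0 -1;-1 -0.5 0 0 0.021 0 -1;-1 -0.5 0 0 0 0 -1;-1 0 0 0 0 0 -1;0 0 0 0 0 0 -1")

```text
time: 8.78
ee_pos: [0.4033, -0.0605, 0.4209]
tool_rot: [0.008, 0.982, -0.001, -0.19]
wrist_force: [-0.0, 0.5, 0.2]
width: -0.003
grasp_force: 0.0
```

```bash
python3 - <<'E'
from station import bot
from h import *
s=bot.sense();print(s["ee_pos"],s["tool_rot"],s["wrist_force"],s["joint_pos"])
r=R.from_quat(s["tool_rot"]);print("axis",r.apply([0,0,1]),"tip",s["ee_pos"]+r.apply([0,0,.173]))
f=bot.grab_frame("scene")["color"][140:280,170:370,::-1]
q=np.load("q.npy");Rz=R.from_euler('z',q[2]).as_matrix(); o=np.array([q[0],q[1],0])
for th in(0,.05): print(th,((proj("scene",[Rz@lid(th,-1,p)+o for p in [(-.15,-.0575,.038),(-.15,.0575,.038)]])-[170,140])*4).round())
cv2.imwrite("pics/s2.png",cv2.resize(f,(800,560),interpolation=cv2.INTER_CUBIC))
E
```

```text
[ 0.40330638 -0.06052207  0.42085623] [ 0.00810313  0.98172515 -0.00130865 -0.19012722] [-0.04480045  0.52584451  0.15591459] [-0.37239018  0.10946119  0.47166194  2.01788208 -0.01064488  1.40691239
  1.66446641]
axis [-3.73326562e-01  5.11780350e-04 -9.27699852e-01] tip [ 0.33872088 -0.06043353  0.26036416]
0 [[258. 146.]
 [391. 171.]]
0.05 [[257. 142.]
 [391. 166.]]
```

View pics/s2.png

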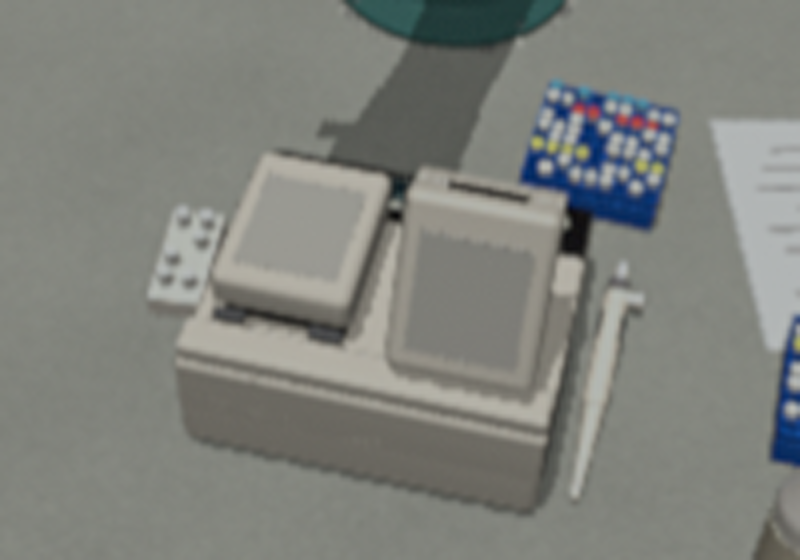

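The right lid lies shut, its front corners near (262,152) and (391,173), which matches the shut model. The left lid and everything else are unchanged. My tilt went the wrong way, so I reverse it and line up with the key.

Request:
jog_arm(deltas="-0.2 0 0 0 -0.0244 0 -1;-0.2 0 0 0 -0.0244 0 -1;-0.2 0 0 0 -0.0244 0 -1;-0.2 0 0 0 -0.0244 0 -1;-0.2 0 0 0 -0.0244 0 -1;-0.25 0 -1 0 0 0 -1;0 0 -1 0 0 0 -1;0 0 -1 0 0 0 -1;0 0 -1 0 0 0 -1;0 0 -1 0 0 0 -1;0 0 -1 0 0 0 -1;0 0 0 0 0 0 -1")

```text
time: 10.32
ee_pos: [0.3792, -0.0603, 0.2999]
tool_rot: [0.008, 0.982, 0.001, 0.189]
wrist_force: [-0.7, -0.6, 0.6]
width: 0.003
grasp_force: 0.0
```

```bash
python3 - <<'E'
from station import bot
from h import *
s=bot.sense()
r=R.from_quat(s["tool_rot"]);t=s["ee_pos"]+r.apply([0,0,.173]);print(s["ee_pos"],"axis",r.apply([0,0,1]),"tip",t)
print("to key /2cm",(np.array([.4539,-.0605,.1127])-t)/.02, s["wrist_force"])
f=bot.grab_frame("top")["color"][115:222,175:305,::-1]
print((proj("top",[t,[.4539,-.0605,.1127]])-[175,115])*5.5)
cv2.imwrite("pics/t2.png",cv2.resize(f,None,fx=5.5,fy=5.5,interpolation=cv2.INTER_CUBIC))
E
```

```text
[ 0.37922529 -0.06029844  0.29988531] axis [ 0.37181023 -0.00113085 -0.92830807] tip [ 0.44354846 -0.06049407  0.13928802]
to key /2cm [ 5.17576825e-01 -2.96289337e-04 -1.32940084e+00] [-0.71900706 -0.58239034  0.55248613]
[[562.65940477 500.83880889]
 [558.96497916 482.56232194]]
```

View pics/t2.png

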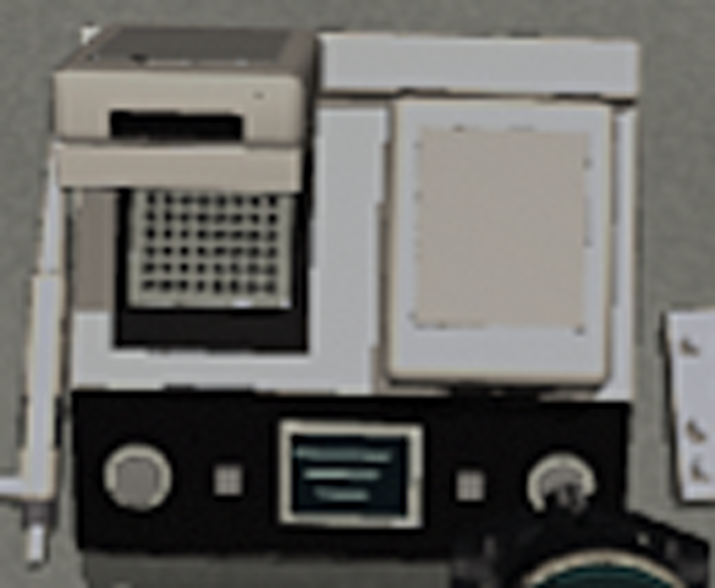

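The fingertips hover at (562,497), on the axis of the right start key. I press along it.

Request:
jog_arm(deltas="0.2 0 -0.5 0 0 0 -1;0.2 0 -0.5 0 0 0 -1;0.1 0 -0.25 0 0 0 -1;0.04 0 -0.1 0 0 0 -1;0.04 0 -0.1 0 0 0 -1;0 0 0 0 0 0 -1")

```text
time: 11.12
ee_pos: [0.3908, -0.0603, 0.272]
tool_rot: [0.008, 0.982, 0.001, 0.191]
wrist_force: [0.2, -0.5, 3.5]
width: -0.002
grasp_force: 1.4
```

Request:
jog_arm(deltas="0.04 0 -0.1 0 0 0 -1;0.02 0 -0.05 0 0 0 -1;0 0 0 0 0 0 -1")

```text
time: 11.5
ee_pos: [0.3918, -0.0605, 0.2696]
tool_rot: [0.008, 0.981, 0.002, 0.191]
wrist_force: [-24.7, 1.5, 49.3]
width: -0.004
grasp_force: 27.6
```

Fully down, at a hard stop (about 55 N, well over the 4 N needed). Release and retreat.

Request:
jog_arm(deltas="-0.1 0 0.25 0 0 0 -1;-0.2 0 0.5 0 0 0 -1;-0.3 0 0.8 0 0 0 -1;-0.3 0 1 0 0 0 -1;-0.3 0 1 0 0 0 -1;0 0 1 0 0 0 -1;0 0 1 0 0 0 -1;0 0 1 0 0 0 -1;0 0 0 0 0 0 -1")

```text
time: 12.62
ee_pos: [0.3679, -0.0603, 0.4005]
tool_rot: [0.008, 0.981, 0.002, 0.192]
wrist_force: [0.1, 0.3, -0.2]
width: 0.003
grasp_force: 0.0
```

```bash
python3 - <<'E'
from station import bot
from h import *
print(bot.sense()["wrist_force"])
f=bot.grab_frame("scene")["color"][110:290,150:410,::-1]
cv2.imwrite("pics/s3.png",cv2.resize(f,None,fx=3,fy=3,interpolation=cv2.INTER_CUBIC))
E
```

```text
[ 0.08453395  0.26511116 -0.16153618]
```

View pics/s3.png

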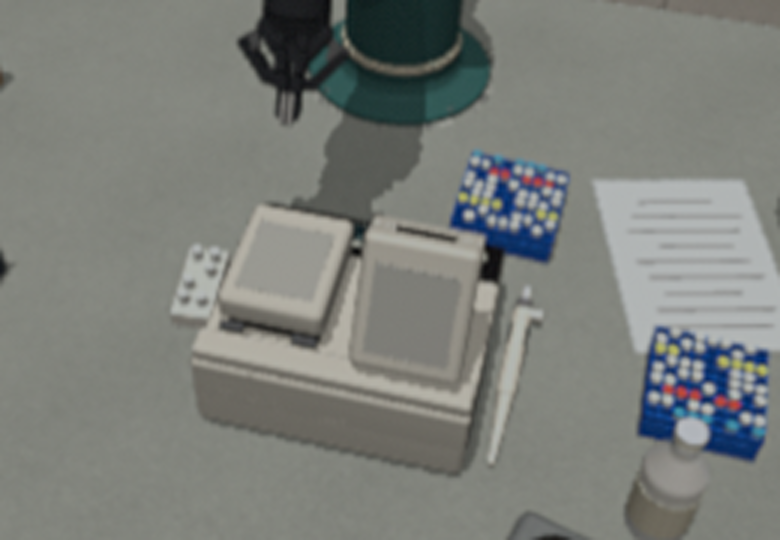

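The right lid at (285,265) is shut, the left lid at (415,300) is still open, the surroundings are undisturbed, and the gripper is clear at (288,110).

```bash
python3 -c "
from station import bot
print(bot.hand_in())"
```

```text
the job is handed in; nothing more can be done
None
```

I pushed the loaded (right) bay's lid fully shut, pressed and released its start key, and handed the job in at about 12.7 s with the arm clear and nothing else on the bench visibly disturbed.

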